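# Snap the battery box shut

### The arm

A 6-joint arm with a two-finger parallel gripper is mounted at the origin on a cart in front of the work surface, level with it; the furniture and walls round the work are solid. World frame = base frame: x ahead of the robot, y to its left, z up, the work surface at z = 0. Lengths are in m, angles in rad, forces in N, time in s.
With the tool pointing down it reaches from about 0.3 to 0.75 m from the base axis. Payload 8.5 kg.
Tool frame: the origin (TCP) lies at the very end of the fingers, on their centre line; the grasp point (between the pads) lies 19 mm behind it (arm.grip_depth is the z of the grasp point in the tool frame, in m); z points along the fingers, y is the line along which they close (so a half turn about z gives the same grasp; the last joint's range is limited). The gripper opens to 88 mm and grips with 3 to 60 N. Pads are 18 mm wide; open, the fingers measure 123 mm over their backs; the gripper's body (75 mm by 187 mm) begins 45 mm behind the grasp point.
Start: joints at [-1.405, 0.381, 1.297, -0, 1.464, -0.215], TCP at [0.204, -0.511, 0.216] pointing down, gripper open.
Joint ranges: [-3.11, 3.11], [-0.89, 2.33], [0.22, 2.48], [-1.42, 4.56], [0.17, 2.85], [-2.88, 2.88]. Speed limits (rad/s): [2.39, 2.39, 3.14, 3.14, 3.14, 3.14].

### API

Orientations are given as a 3x3 rotation matrix whose columns are the frame's x, y, z axes.
In Python, from rig import arm, viewer, job_done gives the robot as it stands.
- The arm moves only by the tool arm_command, never from a script. Its argument "series" is a list of rows, each a list of 5 numbers: the opening, from 0 (shut) to 1 (fully open), then the shift along the world's x, y, z in cm, then the turn about the world's z in rad. In form: [[gripper, tx, ty, tz, twist], ...]. A call has exactly 5 rows; each row shifts and turns the commanded pose from where the row before left it; what a row does not reach is not made up. A row lasts 1/8 s, in which the tool goes at most 62.5 mm and 10.7 degrees, less where a joint would pass 70% of its speed; a pose out of reach is approached as far as the arm can. A call with a gripper value outside its range is refused whole. The fingers move at their own pace and stop on an object; "newtons" is the grip in N (left out, the last holds). Time passes only in rows, so rows that do not move let the fingers close, or fill a call up. It gives the time, the measured TCP pose, the force, the opening and the grip force at its end, in the units of the state.
- arm.get_obs(): the state, without advancing time (a new reading comes with each control period).
- viewer.read_camera(name): name is "side" or "top"; returns a dict with "frame" (400x640x3 uint8, red, green, blue), "fov_y" (degrees; the focal length in pixels is half the picture's height over the tangent of half this angle, whatever the lens; pixels are square), "cx", "cy" (the principal point, pixels), "R" (3x3) and "t" (3): a world point X has camera coordinates R X + t. Camera axes: x right, y down, z forward; pixel columns grow to the right and rows downward; lengths in m; the calibration is good to about 2 mm. A picture is of the moment at which its call begins. There is no depth.
- job_done(): hands the job in; it is judged then, once.
The state is a dict: "time": time; "joint_pos": joint angles; "qvel": joint speeds; "joint_torque": joint torques, N m; "tool_pos": TCP position; "tcp_rot": TCP orientation; "wrist_force": force on the tool from outside, world axes, zero at the start; "moment": the same for the moment, N m; "opening": finger opening in m; "grasp_force": force on a finger pad.
Only numpy, scipy, OpenCV 4.12 (cv2) and the standard library are available. Lean on these libraries where they do the work, as an engineer would, in place of code of your own. Each camera call takes 0.05 s, during which the arm holds its last target. There are 200 camera calls.

### The job

Close up the battery box: swing its lid down shut, then press down each of the four snap tabs round its rim until all have snapped home against the box. The wooden offcut may stand in a tab's way; move it clear and leave it standing flat on the stand, and leave everything else where it is.

Things in the scene. Friction and masses are not known exactly. Their poses are not given: they have to be found in the camera images.
- box: Grey plastic storage box, 150 (its x) x 220 (its y) x 70 mm high, open on top with a hinged black lid, fixed to the stand. Origin: centre of its underside, on the stand; its +x points to the hinge side (back), -x to the front, +y left. A tool battery and a carton lie inside, below the rim, and stay there.
- lid (a joint): Angle of the lid about the hinge along the box's back top edge: 0 = flat shut on the rim, grows as it opens (up to 1.6 rad). A stiff hinge: the lid stays at any angle and takes about 2 to 6 N near its front edge to push down. The lid is 156 x 226 mm; when shut its raised crown is 93 mm above the stand, its edge 78 mm. The four tabs hang on the lid and travel with it.
- lid_hinge (a point): Middle of the lid's hinge line, 78 mm behind the box's centre, 70 mm above the stand; the hinge runs along the box's y. Fixed to the lid.
- lid_edge (a point): Point on the lid's upper face, midway between left and right, on its crown, 40 mm in from its front edge: 116 mm from the hinge line and 23 mm above it when shut; moves with the lid. A place to push the lid shut.
- tab_front_left (a joint): Swing of the grey snap tab on the box's front side, 65 mm left of its middle (out: -x of box). 0 = straight out in the plane of the lid, 1.5 = hanging down along the box wall, snapped home. Over-centre spring: below about 0.9 rad it springs back to 0, beyond it snaps by itself to 1.5. Pressed from above on its outer half it takes about 2 to 5 N, and needs free room below and outside it down to 29 mm over the stand.
- tab_front_left_pad (a point): A place to press on the tab on the box's front side, 65 mm left of its middle (out: -x of box): on its upper face and middle line, 26 mm from its hinge; moves with it. The tab is a flap 60 mm wide, 44 mm long, 4 mm thick, hinged to the lid's edge 6 mm outside the box wall, 73 mm above the stand when the lid is shut.
- tab_front_right (a joint): Swing of the grey snap tab on the box's front side, 65 mm right of its middle (out: -x of box). 0 = straight out in the plane of the lid, 1.5 = hanging down along the box wall, snapped home. Over-centre spring: below about 0.9 rad it springs back to 0, beyond it snaps by itself to 1.5. Pressed from above on its outer half it takes about 2 to 5 N, and needs free room below and outside it down to 29 mm over the stand.
- tab_front_right_pad (a point): A place to press on the tab on the box's front side, 65 mm right of its middle (out: -x of box): on its upper face and middle line, 26 mm from its hinge; moves with it. The tab is a flap 60 mm wide, 44 mm long, 4 mm thick, hinged to the lid's edge 6 mm outside the box wall, 73 mm above the stand when the lid is shut.
- tab_left (a joint): Swing of the grey snap tab on the box's left side, at its middle (out: +y of box). 0 = straight out in the plane of the lid, 1.5 = hanging down along the box wall, snapped home. Over-centre spring: below about 0.9 rad it springs back to 0, beyond it snaps by itself to 1.5. Pressed from above on its outer half it takes about 2 to 5 N, and needs free room below and outside it down to 29 mm over the stand.
- tab_left_pad (a point): A place to press on the tab on the box's left side, at its middle (out: +y of box): on its upper face and middle line, 26 mm from its hinge; moves with it. The tab is a flap 60 mm wide, 44 mm long, 4 mm thick, hinged to the lid's edge 6 mm outside the box wall, 73 mm above the stand when the lid is shut.
- tab_right (a joint): Swing of the grey snap tab on the box's right side, at its middle (out: -y of box). 0 = straight out in the plane of the lid, 1.5 = hanging down along the box wall, snapped home. Over-centre spring: below about 0.9 rad it springs back to 0, beyond it snaps by itself to 1.5. Pressed from above on its outer half it takes about 2 to 5 N, and needs free room below and outside it down to 29 mm over the stand.
- tab_right_pad (a point): A place to press on the tab on the box's right side, at its middle (out: -y of box): on its upper face and middle line, 26 mm from its hinge; moves with it. The tab is a flap 60 mm wide, 44 mm long, 4 mm thick, hinged to the lid's edge 6 mm outside the box wall, 73 mm above the stand when the lid is shut.
- offcut_center (a point): Centre (half-way up) of a plain wooden offcut, 52 (x) x 56 (y) x 45 mm high, loose, standing close to one side of the box, usually under a tab, whose way down it then blocks: its centre is about 56 mm outside the wall, so it reaches under the tab (which juts 50 mm from the wall) and would catch it if lifted straight up. Sides roughly parallel to the box's.
- wax_tin: Flat round brown tin, 86 mm across, 26 mm high, beside the box. Origin: centre of its underside. Low enough for a tab to swing down beside it. A bystander.
- hex_keys: Folded red set of hex keys, 29 x 99 (its y) x 22 mm high, beside the box. Origin: centre of its underside. Low enough to stay under a tab. A bystander.
- mug: Striped mug, about 86 mm across, 116 mm with its handle, 90 mm high. Origin: centre of its underside. A bystander.
- screw_box: Small carton, 56 x 96 x 54 mm high. Origin: centre of its underside. A bystander.
- aerosol: Spray can, 67 mm across, 198 mm high. Origin: centre of its underside. A bystander.
- charger: Black battery charger, 122 x 178 (its y) x 57 mm high. Origin: centre of its underside. A bystander.
- glue_bottle: Glue bottle, 60 mm across, 200 mm high. Origin: centre of its underside. A bystander.
Not all that is in view belongs to the job. There is more than one size of the part that bears offcut_center; the job needs the larger.

How it is judged:
On the way, in this order (a step that is already met when the one before it is completed fails the run):
1. the lid is shut, no tab snapped yet (value of joint lid below 0.06 rad and value of joint each of tab_front_left, tab_front_right, tab_left, tab_right below 0.75 rad), for 0.1 s.
2. all four tabs are snapped down (value of joint each of tab_front_left, tab_front_right, tab_left, tab_right above 1.4 rad), for 0.2 s.
At the end, for the whole second after the job is handed in: The lid is shut (within 0.03 rad), all four tabs hang snapped against the box (beyond 1.4 of 1.5 rad), and the wooden offcut stands flat and upright on the stand (centre 15 to 30 mm above it, tilt under 0.15 rad) (all of step 2 and value of joint lid below 0.03 rad and height (world z) of offcut_center between 0.015 and 0.03 m and angle between offcut_center's own z axis and vertical below 0.15 rad); the robot touches nothing.
It fails at once if a tab is snapped over while the lid is still open (value of joint lid above 0.15 rad and value of joint any of tab_front_left, tab_front_right, tab_left, tab_right above 1.2 rad).
It fails at once if a bystander is shifted more than 50 mm or knocked over (distance of any of wax_tin, hex_keys, mug, screw_box, aerosol, charger, glue_bottle from where it was at the start of the episode above 0.05 m or angle between any of wax_tin, hex_keys, mug, screw_box, aerosol, charger, glue_bottle's own z axis and vertical above 0.5 rad).
It also fails if it takes over 72 s, if anything falls off the work surface, if the arm or the gripper's body presses on something with over 40 N, if the wrist force passes 120 N, or if a joint passes its speed limit or range.

## Working session

There is one attempt and no reset: what is moved stays moved. The work goes in short steps, Python scripts to look and compute and a tool call to move; the robot and the scene stay as the last step left them, time stands still between calls to the robot, and variables do not carry over. Pictures are saved under pics/ and viewed, at most 10 in all, crops included, and the job is handed in when it is done.

Besides the shell and the picture viewer there is one more tool, called after ">>>" as name(argument=value, ...), one argument or row to a line, values as JSON. arm_command: Moves the arm, as the interface text tells. Its arguments: {"type":"object","properties":{"series":{"type":"array","items":{"type":"array","items":{"type":"number"}}},"newtons":{"type":"number"}},"required":["series"]}

```bash
mkdir -p pics; cat > h.py <<'E'
import numpy as np, cv2
from rig import arm, viewer, job_done
def snap(name,fn):
    c=viewer.read_camera(name); cv2.imwrite('pics/'+fn,c['frame'][:,:,::-1]); return c
def cam(c):
    f=c['frame'].shape[0]/2/np.tan(np.radians(c['fov_y'])/2)
    return f,np.array(c['R']),np.array(c['t'])
def proj(c,X):
    f,R,t=cam(c); p=np.atleast_2d(X)@R.T+t
    return np.c_[c['cx']+f*p[:,0]/p[:,2],c['cy']+f*p[:,1]/p[:,2]]
def back(c,u,v,z):
    f,R,t=cam(c); d=R.T@np.array([(u-c['cx'])/f,(v-c['cy'])/f,1]); o=-R.T@t
    return o+d*(z-o[2])/d[2]
E
python3 - <<'E'
from h import *
import pickle
for n in('top','side'):
    c=snap(n,n+'0.png'); pickle.dump(c,open(n+'0.pkl','wb'))
    f,R,t=cam(c); print(n,f,c['cx'],c['cy'],(-R.T@t).round(3),R.round(2).tolist())
E
```

```text
top 420.9609918687172 319.6448025771486 200.54512595258586 [0.387 0.005 1.115] [[0.0, -1.0, 0.0], [-0.99, -0.0, -0.15], [0.15, -0.0, -0.99]]
side 366.40962021874407 317.51234503850577 204.78091380857623 [0.033 0.744 0.606] [[-0.81, -0.58, 0.01], [-0.3, 0.4, -0.87], [0.5, -0.71, -0.5]]
```

View pics/top0.png

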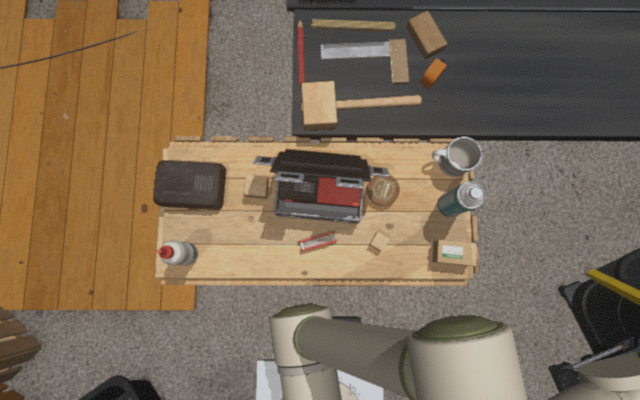

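View pics/side0.png

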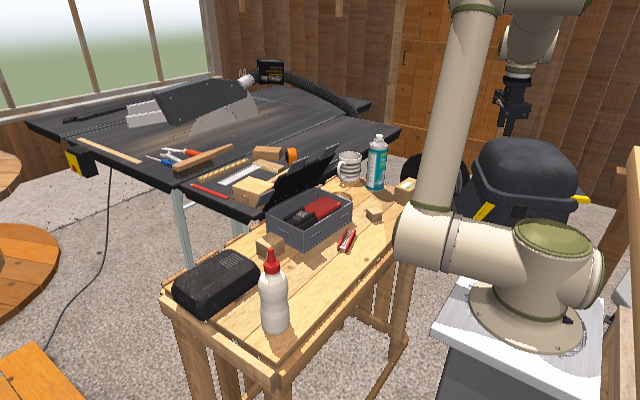

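Candidates for the offcut in the top view are the block left of the box at (257,187), a smaller block at (379,242), and a block on the saw at (427,33). I choose (257,187), because it is the larger one and stands beside the box's left tab. Next is a close crop to check it.

```bash
python3 - <<'E'
import cv2
i=cv2.imread('pics/top0.png')[135:275,235:425]; cv2.imwrite('pics/crop0.png',cv2.resize(i,None,fx=4.2,fy=4.2,interpolation=cv2.INTER_CUBIC))
E
```

```text
(no output)
```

View pics/crop0.png

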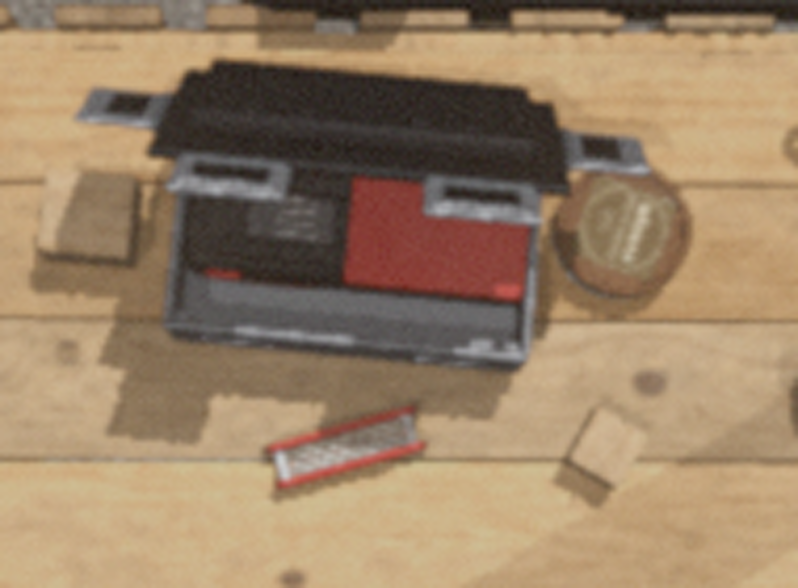

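The crop shows the larger block left of the box, with its top face at crop (38–138, 170–260). The small one is at (605,445). The lid is past vertical and hinges at the back. The box's front rim runs from (167,330) to (530,360), the tin is on the right and the hex keys are in front.

```bash
cat > loc.py <<'E'
from h import *
import pickle
T=pickle.load(open('top0.pkl','rb')); S=pickle.load(open('side0.pkl','rb'))
P=lambda x,y,z:back(T,235+x/4.2,135+y/4.2,z)
if __name__=='__main__':
    a=P(167,328,.07);b=P(530,358,.07); print('front L,R',a.round(4),b.round(4),np.linalg.norm(a-b))
    d=(a-b)/np.linalg.norm(a-b); yaw=np.arctan2(-d[0],d[1]); ex=np.array([d[1],-d[0],0]); c=(a+b)/2+.075*ex; c[2]=0
    print('box',c.round(4),'yaw',yaw)
    o=[P(*q,.045) for q in((42,170),(138,172),(133,262),(38,255))]; print('off',np.round(o,4).tolist(),np.mean(o,0).round(4))
    for n,q,z in(('tin',(622,232),.026),('hexL',(278,465),.022),('hexR',(415,430),.022),('small',(605,445),.03),): print(n,P(*q,z).round(4))
    print('tin edges',P(553,232,.026).round(3),P(690,232,.026).round(3))
    for n,u,v,z in(('mug',463,155,.09),('aer',472,190,.19),('screw',455,252,.054),('chg',190,185,.057),('glue',165,253,.2)): print(n,back(T,u,v,z).round(3))
    ey=np.array([-ex[1],ex[0],0]); L=lambda x,y,z:c+x*ex+y*ey+np.array([0,0,z])
    pts=[L(-.075,.11,.07),L(-.075,-.11,.07),L(.075,.11,.07),L(.075,-.11,.07),L(-.075,.11,0),L(-.075,-.11,0)]
    print('side',proj(S,pts).round(0).tolist()); print('top crop',((proj(T,pts)-[235,135])*4.2).round(0).tolist())
    for th in(1.2,1.3,1.4,1.5,1.6):
        print(th,((proj(T,[L(.078-.156*np.cos(th)+.008*-np.sin(th)*-1,y,.07+.156*np.sin(th)+.008*np.cos(th)) for y in(.113,-.113)])-[235,135])*4.2).round(0).tolist(), proj(S,[L(.078-.156*np.cos(th),y,.07+.156*np.sin(th)) for y in(.113,-.113)]).round(0).tolist())
    cv2.imwrite('pics/crop1.png',cv2.resize(S['frame'][130:270,230:420,::-1],None,fx=4.2,fy=4.2,interpolation=cv2.INTER_CUBIC))
E
python3 loc.py
```

```text
front L,R [0.5141 0.1133 0.07  ] [ 0.497  -0.1026  0.07  ] 0.2164884004759801
box [ 5.803e-01 -5.000e-04  0.000e+00] yaw -0.0786722065040882
off [[0.615, 0.1949, 0.045], [0.614, 0.1357, 0.045], [0.5577, 0.1375, 0.045], [0.5618, 0.1957, 0.045]] [0.5871 0.1659 0.045 ]
tin [ 0.5811 -0.1656  0.026 ]
hexL [0.4353 0.0483 0.022 ]
hexR [ 0.4572 -0.036   0.022 ]
small [ 0.448 -0.152  0.03 ]
tin edges [ 0.581 -0.122  0.026] [ 0.581 -0.208  0.026]
mug [ 0.66  -0.358  0.09 ]
aer [ 0.553 -0.339  0.19 ]
screw [ 0.42  -0.339  0.054]
chg [0.587 0.332 0.057]
glue [0.411 0.334 0.2  ]
side [[305.0, 232.0], [354.0, 201.0], [266.0, 213.0], [316.0, 186.0], [305.0, 254.0], [353.0, 221.0]]
top crop [[164.0, 328.0], [533.0, 358.0], [188.0, 83.0], [550.0, 113.0], [175.0, 341.0], [521.0, 370.0]]
1.2 [[149.0, 95.0], [582.0, 130.0]] [[276.0, 171.0], [331.0, 147.0]]
1.3 [[151.0, 65.0], [585.0, 100.0]] [[272.0, 168.0], [327.0, 144.0]]
1.4 [[153.0, 35.0], [587.0, 70.0]] [[267.0, 165.0], [323.0, 142.0]]
1.5 [[156.0, 6.0], [589.0, 41.0]] [[263.0, 163.0], [319.0, 140.0]]
1.6 [[159.0, -23.0], [591.0, 12.0]] [[259.0, 161.0], [315.0, 139.0]]
```

View pics/crop1.png

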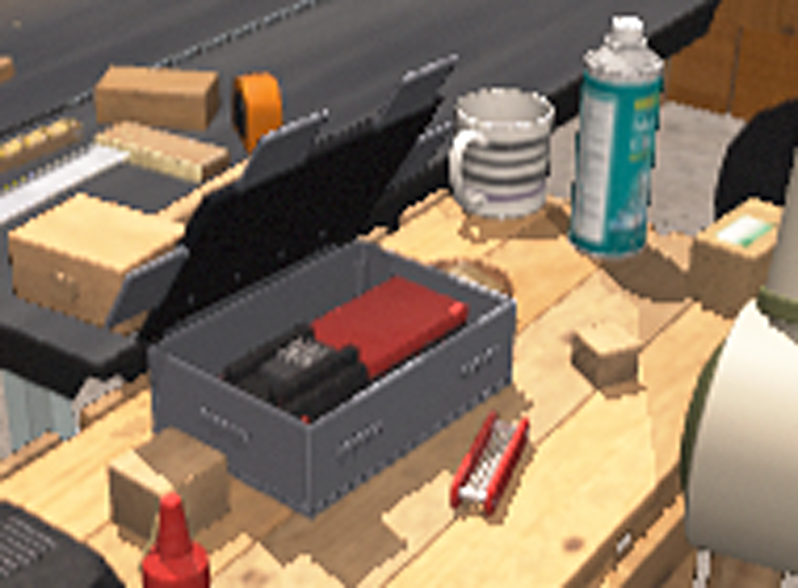

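The box fit agrees with the side view. The lid is about 1.05 rad open, and the larger offcut sits under the left tab at box frame (-6, +166) mm. I'll shut the lid first, drag the offcut clear from outside the tab, then press the tabs.

```bash
python3 - <<'E'
from h import *
o=arm.get_obs(); print(o['tool_pos'],np.round(o['tcp_rot'],3).tolist(),o['opening'],o['time'])
E
```

```text
[ 0.20436523 -0.51033021  0.21552487] [[0.928, 0.372, -0.0], [0.372, -0.928, 0.001], [0.0, -0.001, -1.0]] 0.08800431655874867 0.1
```

>>> arm_command(
  series=[
    [0, 0, 0, 5, 0],
    [0, 2, 3, 5.5, 0],
    [0, 3, 3.4, 0, -0.15],
    [0, 3, 3.4, 0, -0.15],
    [0, 3, 3.4, 0, -0.16],
  ],
  newtons=30,
)

```text
time: 0.72
tool_pos: [0.3141, -0.3788, 0.3181]
tcp_rot: [[0.996, -0.085, -0.0], [-0.085, -0.996, 0.001], [-0.0, -0.001, -1.0]]
wrist_force: [0.7, -1.1, -0.2]
opening: 0.04
grasp_force: 0.0
```

>>> arm_command(
  series=[
    [0, 3, 3.4, 0, 0],
    [0, 3, 3.4, 0, 0],
    [0, 3, 3.4, 0, 0],
    [0, 3, 3.4, 0, 0],
    [0, 3, 3.4, 0, 0],
  ],
)

```text
time: 1.35
tool_pos: [0.4642, -0.2088, 0.3181]
tcp_rot: [[0.997, -0.079, -0.0], [-0.079, -0.997, 0.0], [-0.001, -0.0, -1.0]]
wrist_force: [0.2, 0.8, 0.1]
opening: 0.0005
grasp_force: 0.0
```

>>> arm_command(
  series=[
    [0, 3, 3.4, 0, 0],
    [0, 3, 3.4, 0, 0],
    [0, 3, 3.4, 0, 0],
    [0, 3, 3.4, 0, 0],
    [0, 0, 0, 0, 0],
  ],
)

```text
time: 1.98
tool_pos: [0.5845, -0.0719, 0.3172]
tcp_rot: [[0.997, -0.076, -0.001], [-0.076, -0.997, 0.001], [-0.002, -0.001, -1.0]]
wrist_force: [-0.6, 0.5, -0.4]
opening: 0.0002
grasp_force: 0.0
```

>>> arm_command(
  series=[
    [0, 2.5, 3.4, 0, 0],
    [0, 2.5, 3.3, 0, 0],
    [0, 0, 0, -3, 0],
    [0, 0, 0, -3, 0],
    [0, 0, 0, -2, 0],
  ],
)

```text
time: 2.6
tool_pos: [0.6326, -0.0078, 0.2366]
tcp_rot: [[0.997, -0.08, -0.002], [-0.08, -0.997, 0.0], [-0.002, -0.0, -1.0]]
wrist_force: [-0.2, 0.3, 0.5]
opening: 0.0006
grasp_force: 0.0
```

```bash
python3 - <<'E'
from h import *
o=arm.get_obs(); print(o['tool_pos'],o['wrist_force'],o['joint_pos'])
c=viewer.read_camera('side'); cv2.imwrite('pics/s1.png',cv2.resize(c['frame'][80:280,200:460,::-1],None,fx=3,fy=3,interpolation=cv2.INTER_CUBIC))
E
```

```text
[ 0.63261639 -0.00777615  0.23662108] [-0.15952954  0.28039597  0.473045  ] [-1.98984444e-01  5.20539024e-01  1.00399692e+00 -2.60434757e-04
  1.61941293e+00  1.45164344e+00]
```

View pics/s1.png

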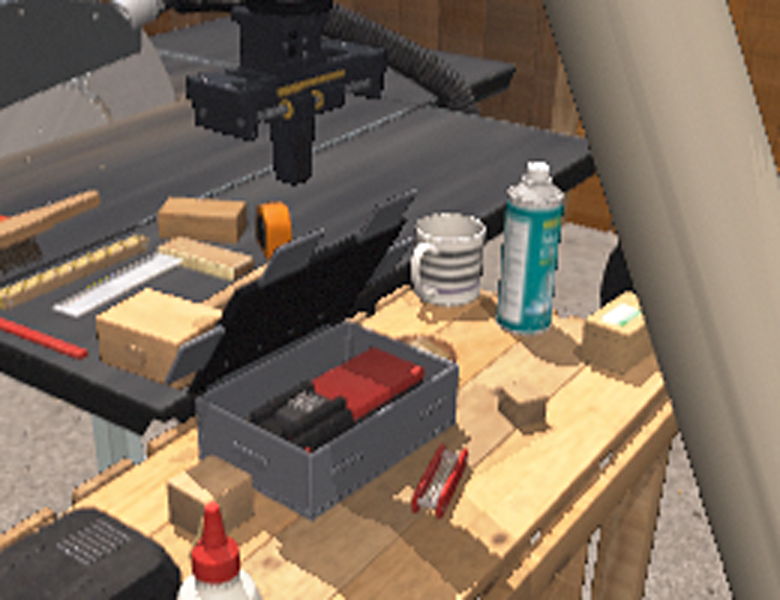

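The closed fingers, at crop (292,180), hang behind and above the lid, whose top edge is near crop (300,235). The path is clear to descend.

>>> arm_command(
  series=[
    [0, 0, 0, -1.5, 0],
    [0, 0, 0, -1.5, 0],
    [0, -0.5, 0, -1.2, 0],
    [0, -1, 0, -1, 0],
    [0, -1, 0, -1, 0],
  ],
)

```text
time: 3.28
tool_pos: [0.6081, -0.0072, 0.1757]
tcp_rot: [[0.997, -0.079, 0.0], [-0.079, -0.997, -0.0], [0.0, -0.0, -1.0]]
wrist_force: [-0.1, 0.2, -0.5]
opening: 0.0006
grasp_force: 0.0
```

>>> arm_command(
  series=[
    [0, -1, 0, -1, 0],
    [0, -1, 0, -1, 0],
    [0, -1, 0.1, -1, 0],
    [0, -0.8, 0.1, -1, 0],
    [0, -0.5, 0.1, -1, 0],
  ],
)

```text
time: 3.9
tool_pos: [0.5647, -0.004, 0.1277]
tcp_rot: [[0.997, -0.079, 0.002], [-0.079, -0.997, -0.001], [0.002, 0.001, -1.0]]
wrist_force: [-0.4, 0.0, 2.1]
opening: 0.0006
grasp_force: 1.2
```

>>> arm_command(
  series=[
    [0, -0.6, 0, -1, 0],
    [0, -0.6, 0, -1, 0],
    [0, -0.6, 0, -0.8, 0],
    [0, -0.4, 0, -0.6, 0],
    [0, 0, 0, -0.3, 0],
  ],
)

```text
time: 4.53
tool_pos: [0.5428, -0.0041, 0.0889]
tcp_rot: [[0.997, -0.079, -0.001], [-0.079, -0.997, 0.0], [-0.001, 0.0, -1.0]]
wrist_force: [-0.6, 0.5, 2.2]
opening: 0.0004
grasp_force: 0.8
```

>>> arm_command(
  series=[
    [0, 0, 0, -0.2, 0],
    [0, 0, 0, -0.2, 0],
    [0, 0, 0, 0, 0],
    [0, 0, 0, 0, 0],
    [0, 0, 0, 0, 0],
  ],
)

```text
time: 5.15
tool_pos: [0.5435, -0.0041, 0.0853]
tcp_rot: [[0.997, -0.079, 0.0], [-0.079, -0.997, 0.0], [0.0, -0.0, -1.0]]
wrist_force: [0.5, 1.0, -0.1]
opening: 0.0003
grasp_force: 0.0
```

```bash
python3 - <<'E'
from h import *
c=viewer.read_camera('side'); cv2.imwrite('pics/s2.png',cv2.resize(c['frame'][110:280,220:420,::-1],None,fx=3.5,fy=3.5,interpolation=cv2.INTER_CUBIC))
o=arm.get_obs(); print(o['tool_pos'],o['wrist_force'])
E
```

```text
[ 0.54347766 -0.00406679  0.08533372] [-0.44548983 -0.07231916  0.3209837 ]
```

View pics/s2.png

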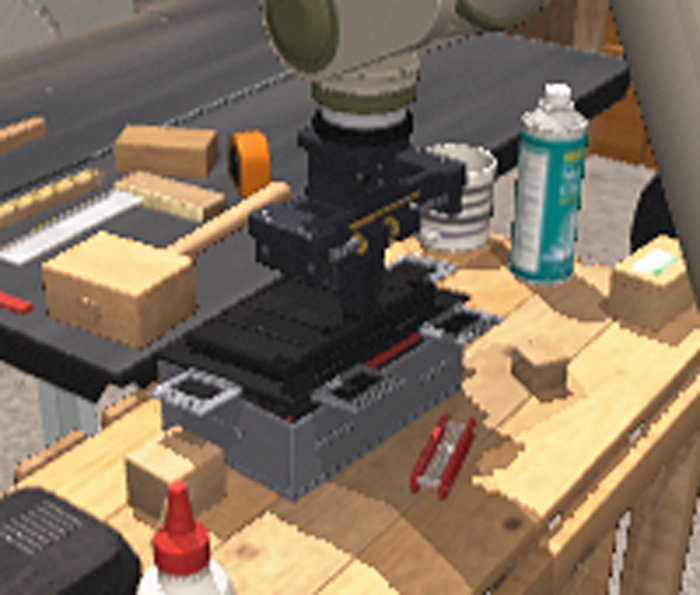

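The lid is nearly down. The picture shows a small gap at the front rim, with red contents visible at crop (395,350), and the finger resting on the lid's front. I'll press further.

>>> arm_command(
  series=[
    [0, 0, 0, -0.3, 0],
    [0, 0, 0, -0.3, 0],
    [0, 0, 0, -0.3, 0],
    [0, 0, 0, 0, 0],
    [0, 0, 0, 0, 0],
  ],
)

```text
time: 5.82
tool_pos: [0.5435, -0.0041, 0.0763]
tcp_rot: [[0.997, -0.079, 0.0], [-0.079, -0.997, 0.0], [0.0, -0.0, -1.0]]
wrist_force: [-0.5, 0.6, 0.9]
opening: 0.0004
grasp_force: 0.0
```

```bash
python3 - <<'E'
from loc import *
print((proj(S,[[.5435,-.004,.0853],[.5435,-.004,.10],[.5435,-.004,.12]])-[220,110])*3.5)
c=viewer.read_camera('side'); cv2.imwrite('pics/s3.png',cv2.resize(c['frame'][165:255,255:375,::-1],None,fx=6.5,fy=6.5,interpolation=cv2.INTER_CUBIC))
E
```

```text
[[357.77595159 333.77812563]
 [358.06704449 318.03046023]
 [358.46973909 296.2453188 ]]
```

View pics/s3.png

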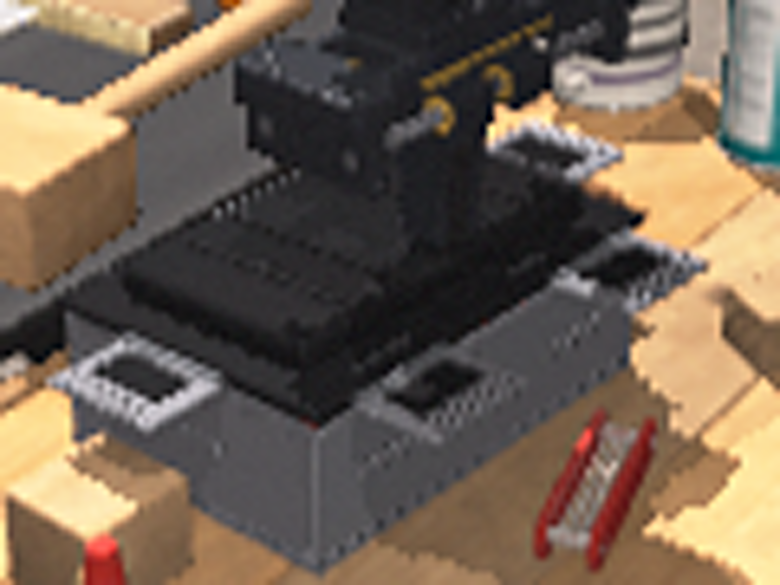

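The lid now looks almost shut, with a thin dark slit and a red glimpse at crop (312,422). All four tabs still stick out. I'll press on until the force rises.

>>> arm_command(
  series=[
    [0, 0, 0, -0.3, 0],
    [0, 0, 0, -0.3, 0],
    [0, 0, 0, 0, 0],
    [0, 0, 0, 0, 0],
    [0, 0, 0, 0, 0],
  ],
)

```text
time: 6.5
tool_pos: [0.5433, -0.0041, 0.0707]
tcp_rot: [[0.997, -0.079, 0.0], [-0.079, -0.997, -0.0], [0.0, 0.0, -1.0]]
wrist_force: [-3.7, 0.1, 5.6]
opening: 0.0004
grasp_force: 3.1
```

```bash
python3 - <<'E'
from loc import *
for z in(.2366,.256): print(z,(proj(S,[[.6326,-.0078,z]])-[200,80])*3)
print(arm.grip_depth)
import pickle
c=viewer.read_camera('side')
a=cv2.resize(c['frame'][165:255,255:375,::-1],None,fx=6.5,fy=6.5,interpolation=cv2.INTER_CUBIC); b=cv2.imread('pics/s3.png')
print(abs(a.astype(int)-b).mean(), arm.get_obs()['wrist_force'])
cv2.imwrite('pics/s4.png',np.clip(a.astype(float)*2,0,255).astype('uint8'))
E
```

```text
0.2366 [[292.61199202 204.14690873]]
0.256 [[292.24196321 184.14997465]]
-0.0187
8.3737007816495 [-1.80987285  1.12874396  6.5725958 ]
```

View pics/s4.png

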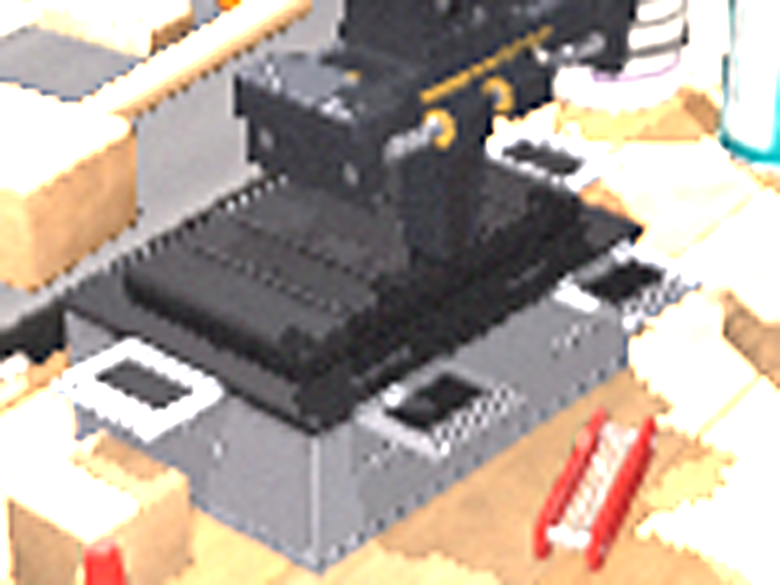

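The finger's visible end is about 20 mm above the reported TCP. In the previous picture it projected to z≈0.256 against 0.2366 reported, and the crown contact at 0.071 against 0.093 agrees. From now on I use real tip z = reported + 0.0215. The lid now looks flush with the rim. One more firm press, then up.

>>> arm_command(
  series=[
    [0, 0, 0, -0.2, 0],
    [0, 0, 0, -0.2, 0],
    [0, 0, 0, 0, 0],
    [0, 0, 0, 0, 0],
    [0, 0, 0, 0, 0],
  ],
)

```text
time: 7.18
tool_pos: [0.5435, -0.0041, 0.0704]
tcp_rot: [[0.997, -0.079, 0.003], [-0.079, -0.997, -0.001], [0.003, 0.001, -1.0]]
wrist_force: [-15.0, 1.6, 40.4]
opening: 0.0005
grasp_force: 20.4
```

>>> arm_command(
  series=[
    [0, 0, 0, 3, 0],
    [0, 0, 0, 5, 0],
    [0.5, 0.7, 2.6, 0, 0.175],
    [1, 0.7, 2.6, 0, 0.175],
    [1, 0.7, 2.6, 0, 0.175],
  ],
)

```text
time: 7.8
tool_pos: [0.5646, 0.0747, 0.1461]
tcp_rot: [[0.9, 0.436, 0.0], [0.436, -0.9, 0.0], [0.0, 0.0, -1.0]]
wrist_force: [0.4, 0.2, 1.1]
opening: 0.0284
grasp_force: 0.0
```

>>> arm_command(
  series=[
    [1, 0.7, 2.6, 0, 0.175],
    [1, 0.7, 2.6, 0, 0.175],
    [1, 0.7, 2.6, 0, 0.175],
    [1, 0.2, 2.6, 0, 0.175],
    [1, 0, 0, 0, 0.175],
  ],
)

```text
time: 8.43
tool_pos: [0.5873, 0.1796, 0.1457]
tcp_rot: [[0.24, 0.971, -0.0], [0.971, -0.24, 0.0], [0.0, -0.0, -1.0]]
wrist_force: [0.1, 0.2, 0.3]
opening: 0.078
grasp_force: 0.0
```

>>> arm_command(
  series=[
    [1, 0, 0, -1, 0.17],
    [1, 0, 0, 0, 0],
    [1, 0, 0, 0, 0],
    [1, 0, 0, 0, 0],
    [1, 0, 0, 0, 0],
  ],
)

```text
time: 9.05
tool_pos: [0.5875, 0.1779, 0.1365]
tcp_rot: [[0.081, 0.997, 0.0], [0.997, -0.081, 0.0], [0.0, 0.0, -1.0]]
wrist_force: [-0.8, 0.0, -1.4]
opening: 0.0881
grasp_force: 0.0
```

>>> arm_command(
  series=[
    [1, 0, 0.3, -3, 0],
    [1, 0, 0, -3, 0],
    [1, 0, 0, -3, 0],
    [1, 0, 0, -2, 0],
    [1, 0, 0, -1, 0],
  ],
)

```text
time: 9.68
tool_pos: [0.5872, 0.1809, 0.0154]
tcp_rot: [[0.08, 0.997, -0.001], [0.997, -0.08, -0.0], [-0.0, -0.001, -1.0]]
wrist_force: [-1.1, 0.2, -0.3]
opening: 0.0881
grasp_force: 0.0
```

>>> arm_command(
  series=[
    [1, 0, 0, -1.3, 0],
    [1, 0, 0, 0, 0],
    [0.3, 0, 0, 0, 0],
    [0.3, 0, 0, 0, 0],
    [0.3, 0, 0, 0, 0],
  ],
  newtons=20,
)

```text
time: 10.3
tool_pos: [0.5878, 0.1809, 0.0038]
tcp_rot: [[0.08, 0.997, 0.001], [0.997, -0.08, 0.0], [0.0, 0.001, -1.0]]
wrist_force: [0.4, 0.0, 0.4]
opening: 0.0603
grasp_force: 0.3
```

>>> arm_command(
  series=[
    [0.3, 0, 0, 0, 0],
    [0.3, 0, 0, 0, 0],
    [0.3, 0, 0, 0, 0],
    [0.3, 0, 0, 0, 0],
    [0.3, 0, 0, 0, 0],
  ],
)

```text
time: 10.92
tool_pos: [0.5878, 0.1809, 0.0037]
tcp_rot: [[0.08, 0.997, 0.001], [0.997, -0.08, 0.0], [0.0, 0.001, -1.0]]
wrist_force: [1.6, 0.3, 4.9]
opening: 0.0517
grasp_force: 19.9
```

>>> arm_command(
  series=[
    [0.3, 0, 0.5, 0.4, 0],
    [0.3, 0, 1.0, 0, 0],
    [0.3, 0, 0.7, 0, 0],
    [0.3, -1.5, 0, 0, 0],
    [0.3, -2, 0, 0, 0],
  ],
)

```text
time: 11.55
tool_pos: [0.5518, 0.2034, 0.0069]
tcp_rot: [[0.08, 0.997, -0.001], [0.997, -0.08, -0.0], [-0.0, -0.001, -1.0]]
wrist_force: [-0.8, 0.6, -0.8]
opening: 0.0518
grasp_force: 19.9
```

>>> arm_command(
  series=[
    [0.3, -2, 0, 0, 0],
    [0.3, -2, 0, 0, 0],
    [0.3, -2, 0, 0, 0],
    [0.3, 0, 0, -0.2, 0],
    [0.3, 0, 0, -0.2, 0],
  ],
)

```text
time: 12.18
tool_pos: [0.4932, 0.2033, 0.0036]
tcp_rot: [[0.08, 0.997, 0.001], [0.997, -0.08, 0.0], [0.0, 0.001, -1.0]]
wrist_force: [-8.9, 0.6, 27.6]
opening: 0.0521
grasp_force: 20.0
```

>>> arm_command(
  series=[
    [0.3, 0, 0, -0.05, 0],
    [0.75, 0, 0, 0, 0],
    [0.75, 0, 0, 0, 0],
    [0.75, 0, 0, 0, 0],
    [0.75, 0, 0, 0, 0],
  ],
)

```text
time: 12.8
tool_pos: [0.4925, 0.2029, 0.0027]
tcp_rot: [[0.08, 0.997, -0.0], [0.997, -0.08, -0.0], [-0.0, -0.0, -1.0]]
wrist_force: [0.8, -0.2, -0.4]
opening: 0.0658
grasp_force: 0.0
```

>>> arm_command(
  series=[
    [0.75, 0, 0, 4, 0],
    [0.5, 0, 0, 5, 0],
    [0, 3.3, -2, 0, 0],
    [0, 3.3, -2, 0, 0],
    [0, 3.3, -2.2, 0, 0],
  ],
)

```text
time: 13.42
tool_pos: [0.5924, 0.1403, 0.0929]
tcp_rot: [[0.08, 0.997, 0.0], [0.997, -0.08, 0.0], [0.0, 0.0, -1.0]]
wrist_force: [-0.5, 0.0, 0.5]
opening: 0.0283
grasp_force: 0.0
```

>>> arm_command(
  series=[
    [0, 0, 0, 0, 0],
    [0, 0, 0, -1.5, 0],
    [0, 0, 0, -1.5, 0],
    [0, 0, 0, 0, 0],
    [0, 0, 0, 0, 0],
  ],
)

```text
time: 14.05
tool_pos: [0.5913, 0.1413, 0.0629]
tcp_rot: [[0.079, 0.997, 0.0], [0.997, -0.079, 0.0], [0.0, 0.0, -1.0]]
wrist_force: [0.8, -0.0, -0.2]
opening: 0.0006
grasp_force: 0.0
```

>>> arm_command(
  series=[
    [0, 0, 0, -1, 0],
    [0, 0, 0, -0.6, 0],
    [0, 0, 0, -0.6, 0],
    [0, 0, 0, -0.6, 0],
    [0, 0, 0, 0, 0],
  ],
)

```text
time: 14.68
tool_pos: [0.5908, 0.1409, 0.0339]
tcp_rot: [[0.08, 0.997, -0.002], [0.997, -0.08, -0.0], [-0.0, -0.002, -1.0]]
wrist_force: [-0.8, -0.4, 0.5]
opening: 0.0005
grasp_force: 0.0
```

>>> arm_command(
  series=[
    [0, 0, 0, -0.6, 0],
    [0, 0, 0, -0.6, 0],
    [0, 0, 0, -0.4, 0],
    [0, 0, 0, 0, 0],
    [0, 0, 0, 0, 0],
  ],
)

```text
time: 15.3
tool_pos: [0.5915, 0.1409, 0.0189]
tcp_rot: [[0.08, 0.997, 0.0], [0.997, -0.08, 0.0], [0.0, 0.0, -1.0]]
wrist_force: [-0.3, -0.4, -0.2]
opening: 0.0006
grasp_force: 0.0
```

>>> arm_command(
  series=[
    [0, 0, 0, 4, 0],
    [0, 0, 0, 4, 0],
    [0, -0.5, -5.7, 0, 0],
    [0, -0.5, -5.7, 0, 0],
    [0, -0.5, -5.7, 0, 0],
  ],
)

```text
time: 15.92
tool_pos: [0.5762, -0.0317, 0.0993]
tcp_rot: [[0.079, 0.997, 0.001], [0.997, -0.079, -0.0], [-0.0, 0.001, -1.0]]
wrist_force: [1.0, -0.0, 0.1]
opening: 0.0004
grasp_force: 0.0
```

>>> arm_command(
  series=[
    [0, -0.4, -5.7, 0, 0],
    [0, -0.4, -5.5, 0, 0],
    [0, 0, 0, -1.5, 0],
    [0, 0, 0, -1.5, 0],
    [0, 0, 0, -0.5, 0],
  ],
)

```text
time: 16.55
tool_pos: [0.568, -0.1405, 0.0625]
tcp_rot: [[0.078, 0.997, -0.002], [0.997, -0.078, 0.001], [0.001, -0.002, -1.0]]
wrist_force: [-0.6, 1.0, 0.2]
opening: 0.0009
grasp_force: 0.0
```

>>> arm_command(
  series=[
    [0, 0, 0, -1, 0],
    [0, 0, 0, -0.6, 0],
    [0, 0, 0, -0.6, 0],
    [0, 0, 0, 0, 0],
    [0, 0, 0, 0, 0],
  ],
)

```text
time: 17.18
tool_pos: [0.5685, -0.1423, 0.042]
tcp_rot: [[0.08, 0.997, 0.0], [0.997, -0.08, -0.0], [-0.0, 0.0, -1.0]]
wrist_force: [0.3, -0.2, 2.4]
opening: 0.0004
grasp_force: 1.0
```

>>> arm_command(
  series=[
    [0, 0, 0, -0.6, 0],
    [0, 0, 0, -0.6, 0],
    [0, 0, 0, -0.6, 0],
    [0, 0, 0, -0.4, 0],
    [0, 0, 0, 0, 0],
  ],
)

```text
time: 17.8
tool_pos: [0.5682, -0.142, 0.0194]
tcp_rot: [[0.08, 0.997, -0.001], [0.997, -0.08, 0.0], [0.0, -0.001, -1.0]]
wrist_force: [-0.1, -0.9, 1.1]
opening: 0.0008
grasp_force: 0.0
```

>>> arm_command(
  series=[
    [0, 0, 0, 4, 0],
    [0, 0, 0, 4, -0.175],
    [0, -2, 1.7, 0, -0.175],
    [0, -2, 1.7, 0, -0.175],
    [0, -2, 1.7, 0, -0.175],
  ],
)

```text
time: 18.42
tool_pos: [0.5078, -0.0906, 0.1001]
tcp_rot: [[0.707, 0.707, 0.0], [0.707, -0.707, -0.0], [0.0, 0.0, -1.0]]
wrist_force: [-0.2, 0.2, 0.3]
opening: 0.0003
grasp_force: 0.0
```

>>> arm_command(
  series=[
    [0, -2, 1.7, 0, -0.175],
    [0, -2, 1.7, 0, -0.175],
    [0, 0, 0, 0, -0.175],
    [0, 0, 0, 0, -0.175],
    [0, 0, 0, 0, -0.17],
  ],
)

```text
time: 19.05
tool_pos: [0.4685, -0.0571, 0.1001]
tcp_rot: [[0.996, -0.085, 0.001], [-0.085, -0.996, -0.0], [0.001, 0.0, -1.0]]
wrist_force: [-0.3, 0.3, 0.3]
opening: 0.0005
grasp_force: 0.0
```

>>> arm_command(
  series=[
    [0, 0, 0, 0, 0],
    [0, 0, 0, 0, 0],
    [0, 0, 0, -1.5, 0],
    [0, 0, 0, -1.5, 0],
    [0, 0, 0, -0.5, 0],
  ],
)

```text
time: 19.68
tool_pos: [0.4681, -0.057, 0.0643]
tcp_rot: [[0.997, -0.077, -0.001], [-0.077, -0.997, 0.0], [-0.001, -0.0, -1.0]]
wrist_force: [-0.2, -1.1, -0.2]
opening: 0.0002
grasp_force: 0.0
```

>>> arm_command(
  series=[
    [0, 0, 0, -1, 0],
    [0, 0, 0, -0.6, 0],
    [0, 0, 0, -0.6, 0],
    [0, 0, 0, 0, 0],
    [0, 0, 0, -0.3, 0],
  ],
)

```text
time: 20.3
tool_pos: [0.4686, -0.0572, 0.04]
tcp_rot: [[0.997, -0.079, 0.001], [-0.079, -0.997, -0.0], [0.001, 0.0, -1.0]]
wrist_force: [0.1, 0.1, 3.5]
opening: 0.0002
grasp_force: 1.0
```

>>> arm_command(
  series=[
    [0, 0, 0, -0.6, 0],
    [0, 0, 0, -0.6, 0],
    [0, 0, 0, -0.6, 0],
    [0, 0, 0, -0.4, 0],
    [0, 0, 0, 0, 0],
  ],
)

```text
time: 20.92
tool_pos: [0.4683, -0.057, 0.0175]
tcp_rot: [[0.997, -0.079, -0.001], [-0.079, -0.997, 0.0], [-0.001, -0.0, -1.0]]
wrist_force: [-0.4, -0.1, -0.1]
opening: 0.0006
grasp_force: 0.0
```

>>> arm_command(
  series=[
    [0, 0, 0, 4, 0],
    [0, 0, 0, 4, 0],
    [0, 0.4, 4.3, 0, 0],
    [0, 0.3, 4.3, 0, 0],
    [0, 0.3, 4.3, 0, 0],
  ],
)

```text
time: 21.55
tool_pos: [0.4785, 0.0732, 0.0981]
tcp_rot: [[0.997, -0.08, 0.001], [-0.08, -0.997, -0.0], [0.001, -0.0, -1.0]]
wrist_force: [1.1, 0.3, 0.4]
opening: 0.0003
grasp_force: 0.0
```

>>> arm_command(
  series=[
    [0, 0, 0, 0, 0],
    [0, 0, 0, -1.5, 0],
    [0, 0, 0, -1.5, 0],
    [0, 0, 0, -0.5, 0],
    [0, 0, 0, -0.5, 0],
  ],
)

```text
time: 22.18
tool_pos: [0.4787, 0.0714, 0.0579]
tcp_rot: [[0.997, -0.08, 0.001], [-0.08, -0.997, -0.0], [0.001, 0.0, -1.0]]
wrist_force: [0.3, 1.0, 0.1]
opening: 0.0003
grasp_force: 0.0
```

>>> arm_command(
  series=[
    [0, 0, 0, -0.6, 0],
    [0, 0, 0, -0.6, 0],
    [0, 0, 0, -0.6, 0],
    [0, 0, 0, 0, 0],
    [0, 0, 0, -0.3, 0],
  ],
)

```text
time: 22.8
tool_pos: [0.4784, 0.072, 0.0368]
tcp_rot: [[0.997, -0.079, 0.0], [-0.079, -0.997, 0.0], [0.0, -0.0, -1.0]]
wrist_force: [0.1, 0.7, 1.8]
opening: 0.0001
grasp_force: 0.7
```

>>> arm_command(
  series=[
    [0, 0, 0, -0.6, 0],
    [0, 0, 0, -0.6, 0],
    [0, 0, 0, -0.6, 0],
    [0, 0, 0, -0.2, 0],
    [0, 0, 0, 0, 0],
  ],
)

```text
time: 23.42
tool_pos: [0.4783, 0.0719, 0.0167]
tcp_rot: [[0.997, -0.079, -0.0], [-0.079, -0.997, 0.0], [-0.0, -0.0, -1.0]]
wrist_force: [0.5, -0.0, 0.8]
opening: 0.0008
grasp_force: 0.0
```

>>> arm_command(
  series=[
    [0, 0, 0, 5, 0],
    [0, 0, 0, 5, 0],
    [0, 0, 0, 5, 0],
    [0, -3, -4, 5, 0],
    [0, -3, -5, 0, 0],
  ],
)

```text
time: 24.05
tool_pos: [0.4225, -0.0142, 0.214]
tcp_rot: [[0.997, -0.077, 0.007], [-0.077, -0.997, -0.002], [0.007, 0.002, -1.0]]
wrist_force: [0.4, -0.5, -0.2]
opening: 0.0007
grasp_force: 0.0
```

>>> arm_command(
  series=[
    [0, -3, -5, 0, 0],
    [0, -2, -5, 0, 0],
    [0, -2, -5, 0, 0],
    [0, 0, -5, 0, 0],
    [0, 0, -4, 0, 0],
  ],
)

```text
time: 24.68
tool_pos: [0.3514, -0.2553, 0.2113]
tcp_rot: [[0.997, -0.08, 0.001], [-0.08, -0.997, -0.001], [0.001, 0.001, -1.0]]
wrist_force: [0.4, -0.4, -0.2]
opening: 0.0005
grasp_force: 0.0
```

```bash
python3 - <<'E'
from h import *
c=viewer.read_camera('side'); d=viewer.read_camera('top')
a=cv2.resize(c['frame'][150:260,240:400,::-1],(800,550),interpolation=cv2.INTER_CUBIC)[:,:520]
b=cv2.resize(d['frame'][140:270,230:420,::-1],None,fx=1.45,fy=1.45,interpolation=cv2.INTER_CUBIC)
o=np.zeros((600,800,3),'uint8'); o[:550,:520]=np.clip(a*1.5,0,255); o[:b.shape[0],524:524+b.shape[1]]=b[:,:276]
cv2.imwrite('pics/f1.png',o)
E
```

```text
(no output)
```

View pics/f1.png

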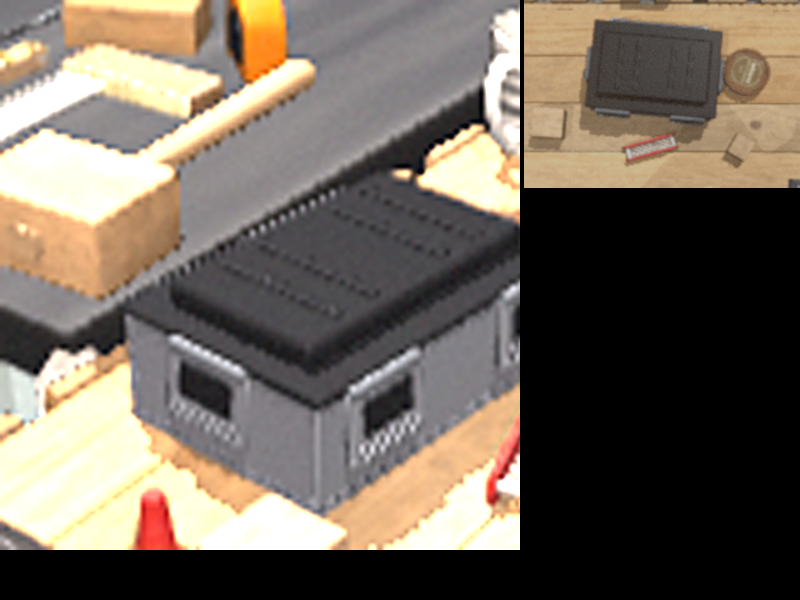

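The picture shows the lid shut and the left tab at (208,390), the front-left tab at (385,405) and the front-right tab at (512,320) all hanging against the box. In the top inset no tab sticks out on the right (722,75). The offcut stands flat at inset (547,125). Handing in.

```bash
python3 -c "
from rig import job_done
print(job_done())"
```

```text
the job is handed in; nothing more can be done
None
```

The job is handed in: the last pictures show the lid shut, all four tabs down (the right one judged only from the small top view), and the offcut standing flat and clear of the box; no verdict came back.

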